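# Load a battery pack into a sprung charging cradle

## Task

Put the wider of the two battery packs from the storage tray on charge: take it out of its pocket and load it into the charging cradle label side up with its brass contacts towards the sprung contact block. Use the pack to press the block back until the tail clears the lip of the fixed end, then let the spring carry it home so that it lies flat on the deck, tail fully against the fixed end under the lip and contacts under the block's hood. Leave the narrower pack in its pocket and the things standing about where they are.

Things in the scene. Friction and masses are not known exactly. Their poses are not given: they have to be found in the camera images.
- tray: Black storage tray, fixed to the desk, 146 (its x) x 142 (its y) x 28 mm high; origin under its centre on the desk, z up. Two equal pockets side by side, each 69 mm along x by 49 mm along y; a pack's top is flush with the tray's top, with 1.5 mm free at each side of the wide pack.
- pocket_left (a point): Centre of one pocket's floor, at the tray's y = +33 mm, 4 mm above the desk.
- pocket_right (a point): The other pocket, centre at the tray's y = -33 mm, floor 4 mm above the desk. At both ends of each pocket a finger notch, 40 mm wide and as deep as the pocket, reaches out to 65 mm from the pocket's centre: in here a pack can be gripped only by its two ends (66 mm apart).
- wide_pack: The pack to charge: grey battery pack 66 (its x) x 46 (its y) x 24 mm, about 0.19 kg, loose. Origin at the centre of its underside, z up through the white-labelled side, +x towards the contact end (four brass contacts wrap over that end's top edge); black thumb ribs near the tail (-x). At the start it lies label up in either pocket, its x along the tray's x.
- wide_pack_contacts (a point): Centre of the wide pack's contact end face: 33 mm along its +x, 12 mm above its underside.
- narrow_pack: The other pack, to be left: same look and length, but only 30 mm wide: 66 x 30 x 24 mm with two brass contacts, in the other pocket. Same origin and axes.
- cradle: Charging cradle, fixed to the desk, grey, 194 (its x) x 94 x 57 mm; origin under its centre on the desk, z up, +x from the fixed end to the sprung contact block. Base top 12 mm above the desk. The fixed end's face stands at x = -33 mm. A small black box (x -89 to -59 mm, 36 mm high) stands behind it, the spring housing (x 73 to 91 mm, 44 mm high) behind the block.
- cradle_seat (a point): Top of the deck, 22 mm above the desk, at the cradle's x = y = 0: the loaded pack's origin belongs here, its axes as the cradle's. The deck is 40 mm wide, so the pack overhangs it by 3 mm each side, and the base beside it is 10 mm lower: room for fingertips at the pack's sides from x = -24 mm to the block's cheeks.
- lip_edge (a point): Middle of the lower edge of the fixed end's lip, which overhangs the pack's tail by 4 mm: at the cradle's x = -29 mm, 48 mm above the desk; the lip is 4 mm thick (top at 52 mm, as the whole fixed end) and 48 mm wide. Cheeks flared at the top, 24.5 mm either side of the axis, run from the fixed face to x = -25 mm, up to 41 mm above the desk.
- carriage (a joint): Travel of the black sprung contact block along the cradle's +x, m: 0 at rest (foremost), 0.004 with the pack loaded, 0.016 hard stop. Its spring pushes towards the fixed end with 6 N at 0, rising 0.4 N per mm to 12.4 N at the stop. It must be pressed back to 0.013 or more for a pack, contact end down, to swing its tail down past the lip; once level and let go, the spring slides the pack under the lip.
- contact_face (a point): On the sprung block's contact face, on the axis, 34 mm above the desk, at the cradle's x = 29 mm + travel. The block is 20 mm thick behind this face, 62 mm wide up to 34 mm above the desk and 42 mm wide (narrower than the pack, as is its hood) above that; cheeks 24.5 mm either side of the axis, up to 41 mm above the desk, reach 10 mm out from it and flare at the mouth.
- hood_edge (a point): Middle of the lower edge of the block's hood, which overhangs the pack's contact end by 10 mm, 52 mm above the desk, 5 mm thick; moves with the block. Even at the stop the gap from here to the lip is 2 mm shorter than the pack, so a level pack cannot be lowered in; tilted 35 to 40 degrees, contact end down, it slides along its own length over the lip and under the hood to the contact face.
- marker: Bystander: a marker pen, 12 x 111 mm, lying loose on the desk.
- flux_jar: Bystander: a low white flux jar, 47 mm across, 18 mm high, standing loose behind the tray.
- solder_reel: Bystander: a solder reel, 58 mm across, 36 mm high, standing loose behind the tray.
- brush_esd: Bystander: a black brush, 24 x 105 x 9 mm, lying loose right of the tray.
- open_spot (a point): A point on the desk's clear front strip, always here: nothing stands within 40 mm of it, and there is room for an open gripper along and across. Farther from the robot stand, to the left, a white sliding board clamp (about 46 mm high) and, to the right, a clear low case; pass above them. Suits laying the pack down to take it another way.
Not all that is in view belongs to the job. Leave any green or turquoise look-alike of the wide_pack alone.

How it is judged:
On the way, in this order (a step that is already met when the one before it is completed fails the run):
1. the wide pack is lifted clear of the tray (height (world z) of wide_pack above 0.035 m), for 0.1 s.
2. the wide pack presses the sprung contact block back by at least 10 mm (value of joint carriage above 0.01 m and contact force between wide_pack and carriage above 3 N), for 0.1 s.
At the end, for the whole second after the job is handed in: The wide pack lies label up in the cradle within 3 degrees of level, its tail against the fixed end (within 2 mm along the cradle, 3 mm across, its origin within 4 mm of the seat), contact end towards the sprung block, which presses on it (travel 2 to 6 mm); it is let go and at rest (x of wide_pack in the frame of cradle between -0.002 and 0.002 m and y of wide_pack in the frame of cradle between -0.003 and 0.003 m and distance between wide_pack and cradle_seat below 0.004 m and x of wide_pack_contacts in the frame of cradle above 0.028 m and angle between wide_pack's own z axis and vertical below 0.05 rad and value of joint carriage between 0.002 and 0.006 m and contact force between wide_pack and carriage above 3 N and linear speed of wide_pack below 0.01 m/s); the robot touches nothing.
It fails at once if the narrow pack is moved by more than 15 mm (distance of narrow_pack from where it was at the start of the episode above 0.015 m).
It fails at once if a bystander is moved by more than 15 mm (distance of any of marker, flux_jar, solder_reel, brush_esd from where it was at the start of the episode above 0.015 m).
It also fails if it takes over 61 s, if anything falls off the work surface, if the arm or the gripper's body presses on something with over 40 N, if the wrist force passes 120 N, or if a joint passes its speed limit or range.

## Robot

A 6-joint arm with a two-finger parallel gripper is mounted at the origin on a cart in front of the work surface, level with it; the furniture and walls round the work are solid. World frame = base frame: x ahead of the robot, y to its left, z up, the work surface at z = 0. Lengths are in m, angles in rad, forces in N, time in s.
With the tool pointing down it reaches from about 0.35 to 0.775 m from the base axis. Payload 7.3 kg.
Tool frame: the origin (TCP) lies at the very end of the fingers, on their centre line; the grasp point (between the pads) lies 19 mm behind it; z points along the fingers, y is the line along which they close (so a half turn about z gives the same grasp; the last joint's range is limited). The gripper opens to 92 mm and grips with 3 to 60 N. Pads are 19 mm wide; open, the fingers measure 130 mm over their backs; the gripper's body (75 mm by 190 mm) begins 47 mm behind the grasp point.
Start: joints at [1.198, 0.342, 1.524, -0, 1.275, -0.146], TCP at [0.118, 0.512, 0.227] pointing down, gripper open.
Joint ranges: [-2.53, 2.53], [-0.77, 2.02], [0.04, 2.7], [-1, 4.14], [0.28, 2.66], [-3.11, 3.11]. Speed limits (rad/s): [2.57, 2.57, 3.14, 3.14, 3.14, 3.14].

## Interface

Orientations are given as [roll, pitch, yaw] about the fixed x, y, z axes, in that order (R = Rz(yaw) Ry(pitch) Rx(roll)).
In Python, from cell import robot, read_camera, get_calibration gives the robot as it stands. The module is installed in compiled form; this text tells all that it offers.
- The arm moves only by the tool send_rows, never from a script. Its argument "plan" is a list of rows, each a list of 2 entries, a list of its own where there are three numbers: the shift along the tool's x, y, z as a fraction of full scale, then the turn, a rotation vector about the tool's x, y, z as a fraction of full scale. A call has exactly 10 rows; each row shifts and turns the commanded pose from where the row before left it, along the tool's axes as they then stand; what a row does not reach is not made up. Full scale, the value 1, is 0.025 m for a shift and 90 degrees for a turn. A row lasts 1/8 s, in which the tool goes at most 62.5 mm and 10.7 degrees, less where a joint would pass 70% of its speed; a pose out of reach is approached as far as the arm can. A call with a number of a shift or a turn outside -1 to 1 is refused whole. A call with a gripper value outside its range is refused whole. "gripper" is the opening, from -1 (shut) to 1 (fully open), so that 0 is half open, set as the call begins (left out, the last holds). The fingers move at their own pace and stop on an object; "force" is the grip in N (left out, the last holds). Time passes only in rows, so rows that do not move let the fingers close, or fill a call up. It gives the time, the measured TCP pose, the force, the opening and the grip force at its end, in the units of the state.
- robot.observe(): the state, without advancing time (a new reading comes with each control period).
- read_camera(name): name is "side" or "top" or "wrist"; returns (picture, depth): 480x640x3 uint8, blue, green, red; 480x640 float32, m along the optical axis (not along the pixel's ray), 0 where there is no reading.
- get_calibration(name): a dict with "intrinsics" (3x3 intrinsics, pixels), "dist_coeffs" ([k1, k2, p1, p2, k3] as OpenCV has them; the pictures are not rectified), "rvec" (rotation vector, rad) and "tvec" (3), from world to camera coordinates, as OpenCV has them. Camera axes: x right, y down, z forward; pixel columns grow to the right and rows downward; lengths in m; the calibration is good to about 2 mm. A picture is of the moment at which its call begins: read the wrist's pose just before it. get_calibration takes no time and is no camera call; for the wrist camera it gives the pose at the moment of the call.
- robot.hand_in(): hands the job in; it is judged then, once.
The state is a dict: "time": time; "qpos": joint angles; "qvel": joint speeds; "joint_efforts": joint torques, N m; "tool_pos": TCP position; "tool_rot": TCP orientation; "contact_force": force on the tool from outside, world axes, zero at the start; "torque": the same for the moment, N m; "opening": finger opening in m; "grip_force": force on a finger pad.
Only numpy, scipy, OpenCV 4.12 (cv2) and the standard library are available. Lean on these libraries where they do the work, as an engineer would, in place of code of your own. Each camera call takes 0.05 s, during which the arm holds its last target. There are 200 camera calls.

## Working session

There is one attempt and no reset: what is moved stays moved. The work goes in short steps, Python scripts to look and compute and a tool call to move; the robot and the scene stay as the last step left them, time stands still between calls to the robot, and variables do not carry over. Pictures are saved under pics/ and viewed, at most 11 in all, crops included, and the job is handed in when it is done.

Besides the shell and the picture viewer there is one more tool, called after "Emit:" as name(argument=value, ...), one argument or row to a line, values as JSON. send_rows: Moves the arm, as the interface text tells. Shift numbers are shares of 0.025 m and turn numbers shares of 90 degrees, none past 1 either way. Its arguments: {"type":"object","properties":{"plan":{"type":"array"},"gripper":{"type":"number"},"force":{"type":"number"}},"required":["plan"]}

```bash
mkdir -p pics; cat > h.py <<'E'
import numpy as np, cv2
from cell import robot, read_camera, get_calibration
def ray(c,uv):
    K=np.array(c["intrinsics"]);d=np.array(c["dist_coeffs"]);R=cv2.Rodrigues(np.array(c["rvec"],float))[0];t=np.array(c["tvec"],float).ravel()
    p=cv2.undistortPoints(np.array(uv,float).reshape(-1,1,2),K,d).reshape(-1,2)
    return -R.T@t, np.c_[p,np.ones(len(p))]@R
def onplane(c,uv,z):
    o,d=ray(c,uv); return o+d*((z-o[2])/d[:,2])[:,None]
E
python3 - <<'E'
from h import *
s=robot.observe(); print(s)
for n in("top","side"):
    c=get_calibration(n); im,dp=read_camera(n); cv2.imwrite(f"pics/{n}0.png",im); np.save(f"pics/{n}0.npy",dp); print(n,ray(c,[[320,240]]))
E
```

```text
{'time': 0.0, 'qpos': array([ 1.19797537e+00,  3.42688228e-01,  1.52501735e+00, -1.50799731e-05,
        1.27539263e+00, -1.46006771e-01]), 'qvel': array([ 0.00122768, -0.00038465, -0.00012932,  0.0005504 , -0.00022335,
        0.00020987]), 'joint_efforts': array([-2.66497394e-03, -4.31242275e+01, -2.44206047e+01,  7.15786382e-02,
        5.60402346e-02, -8.17010391e-05]), 'tool_pos': array([0.11789568, 0.51117399, 0.22606275]), 'tool_rot': array([-3.14010102e+00, -2.04773830e-04,  2.91478272e+00]), 'contact_force': array([ 0.91638698, -0.13735051, -0.29061242]), 'torque': array([0.01285803, 0.02548352, 0.04191843]), 'grip_force': 0.0, 'opening': 0.0919388671054971}
top (array([0.35673003, 0.11214907, 1.2747998 ]), array([[ 0.15312032, -0.02796857, -0.98838938]]))
side (array([ 0.32792096, -1.02852366,  0.55449622]), array([[ 0.22835155,  0.8825946 , -0.41199781]]))
```

View pics/top0.png

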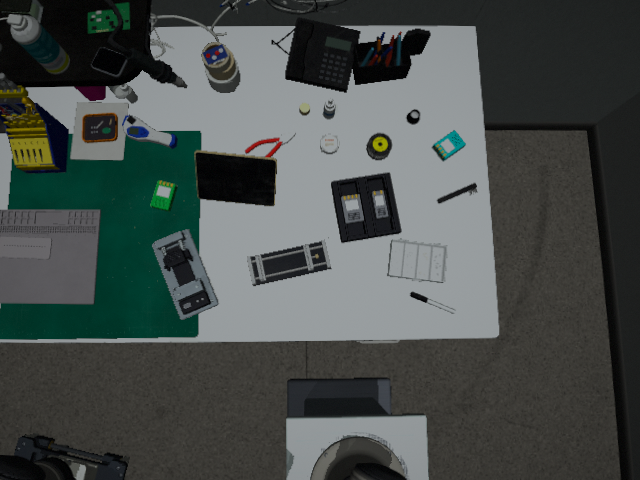

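View pics/side0.png

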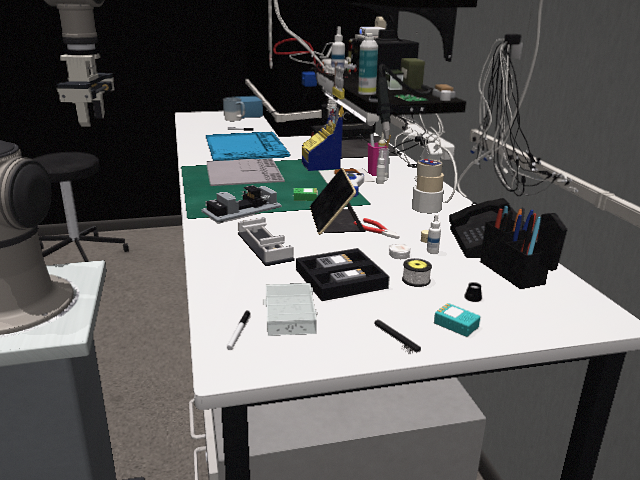

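The top view shows the tray at about (366,207), with the wide pack in its left pocket at (351,207) and the narrow one at (379,204). The cradle is at (184,275). I'll zoom in on both.

```bash
python3 - <<'E'
from h import *
im=cv2.imread("pics/top0.png")
a=cv2.resize(im[222:327,140:230],None,fx=5.5,fy=5.5,interpolation=cv2.INTER_CUBIC)[:578]
b=cv2.resize(im[165:250,325:405],None,fx=3.6,fy=5.5*85/85*3.6/5.5,interpolation=cv2.INTER_CUBIC)
o=np.zeros((600,800,3),np.uint8);o[:a.shape[0],:a.shape[1]]=a;o[:b.shape[0],500:500+b.shape[1]]=b
cv2.imwrite("pics/crop0.png",o)
c=get_calibration("top")
print(onplane(c,[[184,275],[366,207],[351,207],[379,204]],0.02))
E
```

```text
[[ 0.47231847  0.39210795  0.02      ]
 [ 0.6290563  -0.03349247  0.02      ]
 [ 0.62937098  0.00210113  0.02      ]
 [ 0.63606749 -0.06464809  0.02      ]]
```

View pics/crop0.png

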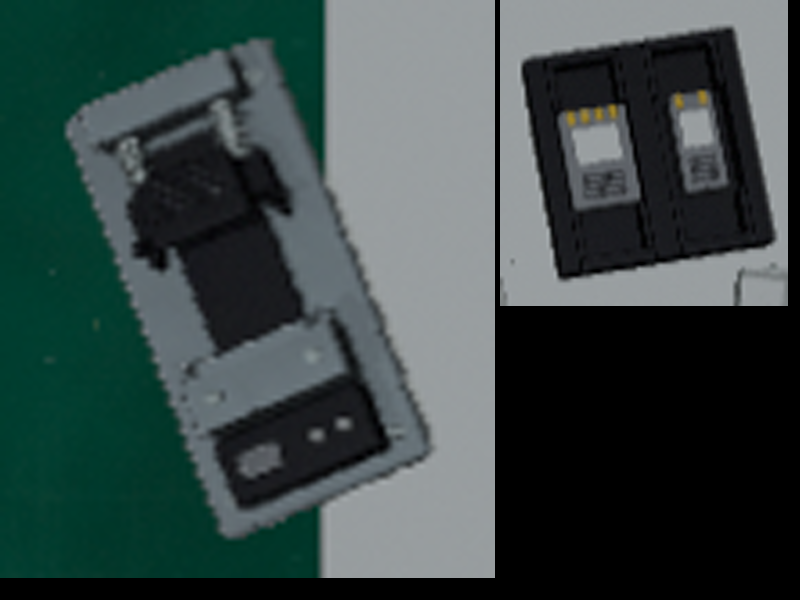

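The cradle's +x points to the image's upper left, which is world +x+y at a yaw of about 20°. The wide pack is in the left pocket with its contacts towards world +x, at a yaw of about 10°. Next I'll write the pose helper, check where the wrist camera is mounted, and get tray and cradle estimates.

```bash
cat >> h.py <<'E'
from scipy.spatial.transform import Rotation as Ro, Slerp
def tool():
    s=robot.observe(); return np.array(s["tool_pos"]),Ro.from_euler("xyz",s["tool_rot"])
def rows(p1,R1,n,p0=None,R0=None):
    if p0 is None: p0,R0=tool()
    p1=np.array(p1,float); S=Slerp([0,1],Ro.concatenate([R0,R1])); p,R=p0,R0
    for k in range(1,n+1):
        q=p0+(p1-p0)*k/n; Q=S(k/n)
        d=R.inv().apply(q-p)/.025; w=(R.inv()*Q).as_rotvec()/(np.pi/2)
        print([[round(float(v),3) for v in d],[round(float(v),3) for v in w]]); p,R=q,Q
    return p,R
def down(yawdeg): return Ro.from_euler("xyz",[180,0,yawdeg],degrees=True)
E
python3 - <<'E'
from h import *
c=get_calibration("wrist"); o,d=ray(c,[[320,240],[420,240]]); p,R=tool()
print("cam in tool",R.inv().apply(o-p),R.inv().apply(d), np.array(c["intrinsics"])[0,0])
im=cv2.imread("pics/top0.png");c=get_calibration("top")
# tray: dark blob around (366,207)
m=(im.max(2)<70).astype(np.uint8); 
sub=np.zeros_like(m);sub[165:250,325:405]=m[165:250,325:405]
cs,_=cv2.findContours(sub,cv2.RETR_EXTERNAL,cv2.CHAIN_APPROX_NONE);k=max(cs,key=cv2.contourArea)
P=onplane(c,k.reshape(-1,2),.028)[:,:2].astype(np.float32)*1000; print("tray",cv2.minAreaRect(P))
hsv=cv2.cvtColor(im,cv2.COLOR_BGR2HSV)
w=onplane(c,[[222/5.5+140,535/5.5+222],[68/5.5+140,120/5.5+222],[268/5.5+140,42/5.5+222],[430/5.5+140,450/5.5+222]],.012);print("cradle corners",w,w.mean(0))
e=w[1]-w[0]+w[2]-w[3];print(np.degrees(np.arctan2(e[1],e[0])),[np.linalg.norm(w[i]-w[i-1]) for i in range(4)])
print("to cradle");rows([.40,.36,.30],down(190),10)
E
```

```text
cam in tool [ 0.08037212 -0.00060134 -0.15822645] [[-0.29550541  0.00317437  0.95534017]
 [-0.29516989  0.25013483  0.95534105]] 404.1850331095712
tray ((627.6756591796875, -30.85021209716797), (148.03794860839844, 143.3494873046875), 8.815576553344727)
cradle corners [[0.37139248 0.39946651 0.012     ]
 [0.54701298 0.47083182 0.012     ]
 [0.58008113 0.38591733 0.012     ]
 [0.40593213 0.31307878 0.012     ]] [0.47610468 0.39232361 0.012     ]
22.40549846218335 [np.float64(0.09303669138095093), np.float64(0.18956678709148883), np.float64(0.09112613082569532), np.float64(0.18876792566805004)]
to cradle
[[-1.235, -0.336, -0.295], [-0.0, -0.0, -0.026]]
[[-1.221, -0.385, -0.295], [-0.0, -0.0, -0.026]]
[[-1.205, -0.434, -0.295], [-0.0, -0.0, -0.026]]
[[-1.186, -0.482, -0.295], [-0.0, -0.0, -0.026]]
[[-1.166, -0.529, -0.295], [-0.0, -0.0, -0.026]]
[[-1.144, -0.575, -0.295], [-0.0, -0.0, -0.026]]
[[-1.12, -0.621, -0.295], [-0.0, -0.0, -0.026]]
[[-1.094, -0.665, -0.295], [-0.0, -0.0, -0.026]]
[[-1.066, -0.708, -0.295], [-0.0, -0.0, -0.026]]
[[-1.037, -0.751, -0.296], [-0.0, -0.0, -0.026]]
```

Emit:
send_rows(
  plan=[
    [[-0.95,-0.14,0.08],[0,0,0]],
    [[-0.95,-0.14,0.08],[0,0,0]],
    [[-0.95,-0.14,0.08],[0,0,0]],
    [[-0.95,-0.14,0.08],[0,0,0]],
    [[-0.95,-0.14,0.08],[0,0,0]],
    [[-0.95,-0.14,0.08],[0,0,0]],
    [[-0.95,-0.14,0.08],[0,0,0]],
    [[-0.95,-0.14,0.08],[0,0,0]],
    [[-0.95,-0.14,0.08],[0,0,0]],
    [[-0.95,-0.14,0.08],[0,0,0]],
  ],
)

```text
time: 1.35
tool_pos: [0.3421, 0.4236, 0.2063]
tool_rot: [-3.141, -0.001, 2.915]
contact_force: [-0.6, -0.2, -0.1]
opening: 0.092
grip_force: 0.0
```

Emit:
send_rows(
  plan=[
    [[-0.9,-0.14,0.05],[0,0,0]],
    [[-0.9,-0.14,0.05],[0,0,0]],
    [[-0.9,-0.14,0.05],[0,0,0]],
    [[-0.9,-0.14,0.05],[0,0,0]],
    [[0,0,0],[0,0,0]],
    [[0,0,0],[0,0,0]],
    [[0,0,0],[0,0,0]],
    [[0,0,0],[0,0,0]],
    [[0,0,0],[0,0,0]],
    [[0,0,0],[0,0,0]],
  ],
)

```text
time: 2.6
tool_pos: [0.426, 0.3903, 0.2018]
tool_rot: [3.141, 0.0, 2.915]
contact_force: [-0.1, -0.5, -0.3]
opening: 0.0916
grip_force: 0.0
```

```bash
python3 - <<'E'
from h import *
c=get_calibration("wrist"); im,dp=read_camera("wrist"); cv2.imwrite("pics/w1.png",im); np.save("pics/w1.npy",dp); import pickle; pickle.dump(c,open("w1.pkl","wb"))
s=robot.observe(); print(s["time"],s["tool_pos"],s["tool_rot"])
E
```

```text
2.65 [0.42602172 0.39029003 0.20179212] [3.14145404e+00 7.12326672e-05 2.91502542e+00]
```

View pics/w1.png

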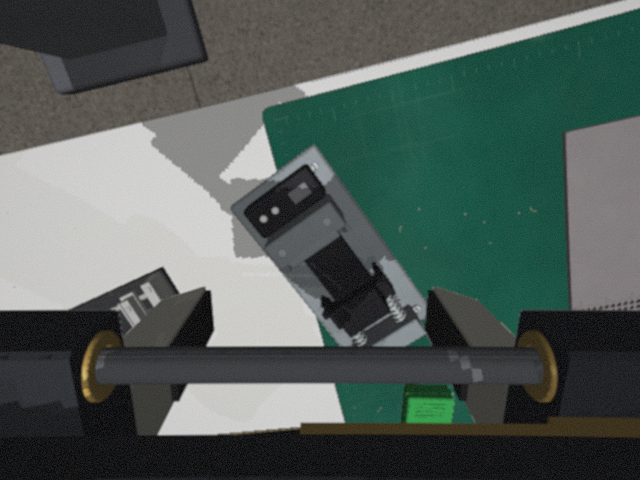

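The wrist view shows the cradle from (235,205)/(315,147) at the fixed end to about (425,320)/(350,345) at the spring end. The sprung block is near (355,290). Next I'll take height slices from the depth image.

```bash
cat >> h.py <<'E'
def cloud(c,dp,box):
    u0,v0,u1,v1=box; U,V=np.meshgrid(np.arange(u0,u1),np.arange(v0,v1)); o,d=ray(c,np.c_[U.ravel(),V.ravel()])
    z=dp[v0:v1,u0:u1].ravel(); return (o+d*z[:,None])[z>0], np.c_[U.ravel(),V.ravel()][z>0]
E
python3 - <<'E'
from h import *; import pickle
c=pickle.load(open("w1.pkl","rb"));dp=np.load("pics/w1.npy")
X,uv=cloud(c,dp,(200,120,470,345))
y0=np.radians(22.4); a=np.array([np.cos(y0),np.sin(y0)]);b=np.array([-a[1],a[0]])
L=np.c_[(X[:,:2]-[.476,.392])@a,(X[:,:2]-[.476,.392])@b]
print("desk z",np.median(X[(abs(L[:,1])>.06)&(abs(L[:,1])<.1)&(abs(L[:,0])<.05),2]))
for lo,hi,x0,x1 in((.008,.015,-.12,.12),(.047,.056,-.08,0),(.053,.061,0,.08),(.032,.0385,-.11,-.05),(.040,.048,.06,.1),(.018,.026,-.04,.05)):
    k=(X[:,2]>lo)&(X[:,2]<hi)&(abs(L[:,1])<.06)&(L[:,0]>x0)&(L[:,0]<x1)
    if k.sum()<20: print(lo,k.sum());continue
    r=cv2.minAreaRect((X[k][:,:2]*1000).astype(np.float32)); l=(np.array(r[0])/1000-[.476,.392])
    print(lo,k.sum(),np.round(X[k,2].mean(),4),[np.round(q,1) for q in r],"local",np.round(l@a*1000,1),np.round(l@b*1000,1),"ext",np.round(np.percentile(L[k],[1,99],axis=0)*1000,1).tolist())
E
```

```text
desk z 0.0018555467108461732
0.008 7118 0.0122 [array([476.4, 392.8]), array([193.5,  94.6]), np.float64(23.3)] local 0.7 0.6 ext [[-95.4, -45.7], [87.3, 47.5]]
0.047 2715 0.0522 [array([437.1, 376.3]), array([28.6, 65.8]), np.float64(22.8)] local -42.0 0.3 ext [[-56.1, -31.5], [-28.7, 32.7]]
0.053 1683 0.0572 [array([507.5, 406.2]), array([30. , 42.9]), np.float64(22.6)] local 34.5 1.1 ext [[19.7, -19.2], [48.9, 21.7]]
0.032 2759 0.0361 [array([411.7, 365.3]), array([37.3, 66.2]), np.float64(22.6)] local -69.6 -0.2 ext [[-87.8, -31.8], [-55.7, 32.3]]
0.04 761 0.0437 [array([547.8, 434. ]), array([18.5, 47.1]), np.float64(21.8)] local 82.4 11.5 ext [[73.5, -8.6], [91.0, 34.7]]
0.018 2538 0.0223 [array([478.5, 394.6]), array([87.1, 62.3]), np.float64(21.5)] local 3.3 1.4 ext [[-19.8, -24.6], [30.4, 31.1]]
```

```bash
python3 - <<'E'
from h import *
rows([.623,.002,.14],down(98.8),20)
E
```

```text
[[-0.558, -0.668, 0.124], [0.0, -0.0, 0.038]]
[[-0.597, -0.634, 0.124], [0.0, -0.0, 0.038]]
[[-0.634, -0.597, 0.124], [0.0, -0.0, 0.038]]
[[-0.668, -0.558, 0.124], [0.0, -0.0, 0.038]]
[[-0.7, -0.518, 0.124], [0.0, -0.0, 0.038]]
[[-0.73, -0.475, 0.124], [0.0, -0.0, 0.038]]
[[-0.757, -0.431, 0.124], [0.0, -0.0, 0.038]]
[[-0.781, -0.385, 0.124], [0.0, -0.0, 0.038]]
[[-0.803, -0.338, 0.124], [0.0, -0.0, 0.038]]
[[-0.821, -0.29, 0.124], [0.0, -0.0, 0.038]]
[[-0.837, -0.24, 0.124], [0.0, -0.0, 0.038]]
[[-0.85, -0.19, 0.124], [0.0, -0.0, 0.038]]
[[-0.86, -0.139, 0.124], [0.0, -0.0, 0.038]]
[[-0.866, -0.088, 0.124], [0.0, -0.0, 0.038]]
[[-0.87, -0.036, 0.124], [0.0, -0.0, 0.038]]
[[-0.871, 0.016, 0.124], [0.0, -0.0, 0.038]]
[[-0.868, 0.068, 0.124], [0.0, -0.0, 0.038]]
[[-0.863, 0.119, 0.124], [0.0, -0.0, 0.038]]
[[-0.854, 0.17, 0.124], [0.0, -0.0, 0.038]]
[[-0.842, 0.221, 0.124], [0.0, -0.0, 0.038]]
```

Emit:
send_rows(
  plan=[
    [[-0.56,-0.67,0.05],[0,0,0.038]],
    [[-0.6,-0.63,0.05],[0,0,0.038]],
    [[-0.63,-0.6,0.05],[0,0,0.038]],
    [[-0.67,-0.56,0.05],[0,0,0.038]],
    [[-0.7,-0.52,0.05],[0,0,0.038]],
    [[-0.73,-0.475,0.05],[0,0,0.038]],
    [[-0.76,-0.43,0.05],[0,0,0.038]],
    [[-0.78,-0.385,0.05],[0,0,0.038]],
    [[-0.8,-0.34,0.05],[0,0,0.038]],
    [[-0.82,-0.29,0.05],[0,0,0.038]],
  ],
  gripper=0.65,
)

```text
time: 3.9
tool_pos: [0.5247, 0.1952, 0.1892]
tool_rot: [3.141, -0.0, 2.316]
contact_force: [0.4, 0.8, -0.0]
opening: 0.0759
grip_force: 0.0
```

Emit:
send_rows(
  plan=[
    [[-0.84,-0.24,0.2],[0,0,0.038]],
    [[-0.85,-0.19,0.2],[0,0,0.038]],
    [[-0.86,-0.14,0.2],[0,0,0.038]],
    [[-0.87,-0.09,0.2],[0,0,0.038]],
    [[-0.87,-0.036,0.2],[0,0,0.038]],
    [[-0.87,0.016,0.2],[0,0,0.038]],
    [[-0.87,0.07,0.2],[0,0,0.038]],
    [[-0.86,0.12,0.2],[0,0,0.038]],
    [[-0.85,0.17,0.2],[0,0,0.038]],
    [[-0.84,0.22,0.2],[0,0,0.038]],
  ],
)

```text
time: 5.15
tool_pos: [0.6231, 0.0002, 0.1389]
tool_rot: [3.141, -0.0, 1.717]
contact_force: [-0.5, 0.6, -0.2]
opening: 0.076
grip_force: 0.0
```

```bash
python3 - <<'E'
from h import *
for i in range(3): c=get_calibration("wrist"); im,dp=read_camera("wrist")
cv2.imwrite("pics/w2.png",im); np.save("pics/w2.npy",dp); import pickle; pickle.dump(c,open("w2.pkl","wb"))
s=robot.observe(); print(s["time"],s["tool_pos"],s["tool_rot"],s["opening"])
E
```

```text
5.3 [6.22617238e-01 3.26685289e-04 1.38617122e-01] [-3.14082050e+00 -4.02673578e-04  1.71886312e+00] 0.07578040258237691
```

View pics/w2.png

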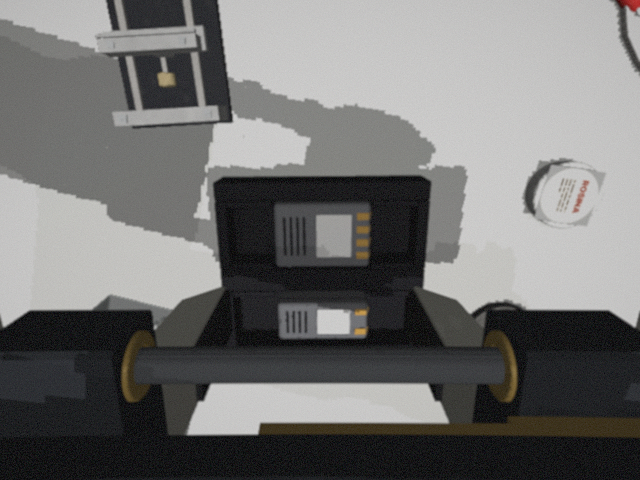

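The wide pack shows at pixels (275–371, 202–268), with its contacts on the right, which is world +x. The narrow pack is below it.

```bash
python3 - <<'E'
from h import *; import pickle
c=pickle.load(open("w2.pkl","rb"));im=cv2.imread("pics/w2.png");dp=np.load("pics/w2.npy")
m=np.zeros((480,640),np.uint8); m[195:285,255:390]=(im[195:285,255:390].max(2)>62)
m=cv2.morphologyEx(m,cv2.MORPH_CLOSE,np.ones((7,7)))
cs,_=cv2.findContours(m,cv2.RETR_EXTERNAL,cv2.CHAIN_APPROX_NONE);k=max(cs,key=cv2.contourArea).reshape(-1,2)
print(k.min(0),k.max(0)); X,uv=cloud(c,dp,(290,215,360,260)); print("top z",np.median(X[:,2]))
r=cv2.minAreaRect((onplane(c,k,.028)[:,:2]*1000).astype(np.float32)); print(r)
X,uv=cloud(c,dp,(205,170,435,290)); q=(X[:,2]>.024)&(X[:,2]<.032); print(cv2.minAreaRect((X[q][:,:2]*1000).astype(np.float32)))
E
```

```text
[275 203] [370 265]
top z 0.02848115960553904
((625.57958984375, -0.18712806701660156), (65.5811996459961, 44.721431732177734), 9.397642135620117)
((625.3289794921875, -2.3786087036132812), (146.84291076660156, 79.18596649169922), 8.812259674072266)
```

Emit:
send_rows(
  plan=[
    [[-0.04,0.11,0.6],[0,0,-0.006]],
    [[0,0,0.8],[0,0,0]],
    [[0,0,0.8],[0,0,0]],
    [[0,0,0.8],[0,0,0]],
    [[0,0,0.8],[0,0,0]],
    [[0,0,0.6],[0,0,0]],
    [[0,0,0.4],[0,0,0]],
    [[0,0,0.4],[0,0,0]],
    [[0,0,0],[0,0,0]],
    [[0,0,0],[0,0,0]],
  ],
)

```text
time: 6.55
tool_pos: [0.6257, 0.0008, 0.0097]
tool_rot: [3.141, 0.0, 1.73]
contact_force: [-0.7, 0.6, 0.3]
opening: 0.0761
grip_force: 0.0
```

Emit:
send_rows(
  plan=[
    [[0,0,0],[0,0,0]],
    [[0,0,0],[0,0,0]],
    [[0,0,0],[0,0,0]],
    [[0,0,0],[0,0,0]],
    [[0,0,0],[0,0,0]],
    [[0,0,0],[0,0,0]],
    [[0,0,-0.3],[0,0,0]],
    [[0,0,-0.6],[0,0,0]],
    [[0,0,-0.8],[0,0,0]],
    [[0,0,-0.8],[0,0,0]],
  ],
  gripper=-1,
  force=40,
)

```text
time: 7.8
tool_pos: [0.6253, 0.001, 0.0729]
tool_rot: [3.141, -0.0, 1.73]
contact_force: [-0.4, -0.2, -2.0]
opening: 0.0657
grip_force: 40.0
```

Emit:
send_rows(
  plan=[
    [[0.063,-0.5,0],[0,0,0]],
    [[0.063,-0.9,0],[0,0,0]],
    [[0.063,-0.9,0],[0,0,0]],
    [[0.063,-0.9,0],[0,0,0]],
    [[0.063,-0.9,0],[0,0,0]],
    [[0.063,-0.9,0],[0,0,0]],
    [[0.063,-0.9,0],[0,0,0]],
    [[0.063,-0.9,0],[0,0,0]],
    [[0.063,-0.9,0],[0,0,0]],
    [[0.063,-0.3,0.3],[0,0,0]],
  ],
)

```text
time: 9.05
tool_pos: [0.4251, -0.0154, 0.0649]
tool_rot: [3.14, 0.001, 1.73]
contact_force: [0.1, 0.1, -3.0]
opening: 0.0653
grip_force: 40.0
```

```bash
python3 - <<'E'
from h import *
s=robot.observe(); print(s["time"],s["tool_pos"],s["tool_rot"],s["qpos"],s["contact_force"])
E
```

```text
9.05 [ 0.42510419 -0.01544058  0.06494708] [3.13993249e+00 5.37503641e-04 1.73000778e+00] [-2.16971592e-01  3.88404812e-01  1.99840872e+00  1.60826823e-04
  7.53037586e-01 -3.76300742e-01] [ 0.08602072  0.06872866 -3.00814057]
```

Emit:
send_rows(
  plan=[
    [[0,0,0.5],[0,0,0]],
    [[0,0,0.6],[0,0,0]],
    [[0,0,0.6],[0,0,0]],
    [[0,0,0.3],[0,0,0]],
    [[0,0,0.16],[0,0,0]],
    [[0,0,0.1],[0,0,0]],
    [[0,0,0.06],[0,0,0]],
    [[0,0,0],[0,0,0]],
    [[0,0,0],[0,0,0]],
    [[0,0,0],[0,0,0]],
  ],
)

```text
time: 10.3
tool_pos: [0.4255, -0.0153, 0.0064]
tool_rot: [3.141, 0.0, 1.73]
contact_force: [-0.2, -0.1, -2.2]
opening: 0.0658
grip_force: 40.0
```

Emit:
send_rows(
  plan=[
    [[0,0,0],[0,0,0]],
    [[0,0,0],[0,0,0]],
    [[0,0,-0.3],[0,0,0]],
    [[0,0,-0.8],[0,0,0]],
    [[0,0,-0.8],[0,0,0]],
    [[0,0,-0.8],[0,0,0]],
    [[0,0,-0.6],[0,0,0.1]],
    [[0,0,0],[0,0,0.1]],
    [[0,0,0],[0,0,0.1]],
    [[0,0,0],[0,0,0.1]],
  ],
  gripper=0.65,
)

```text
time: 11.55
tool_pos: [0.4254, -0.0153, 0.0893]
tool_rot: [3.141, -0.0, 1.097]
contact_force: [0.6, 0.3, -0.2]
opening: 0.076
grip_force: 0.0
```

Emit:
send_rows(
  plan=[
    [[0,0,0],[0,0,0.1]],
    [[0,0,0],[0,0,0.1]],
    [[0,0,0],[0,0,0.1]],
    [[0,0,0],[0,0,0.1]],
    [[0,0,0],[0,0,0.1]],
    [[0,0,0],[0,0,0.1]],
    [[0,0,0],[0,0.067,0]],
    [[0,0,0],[0,0.067,0]],
    [[0,0,0],[0,0,0]],
    [[0,0,0],[0,0,0]],
  ],
)

```text
time: 12.8
tool_pos: [0.4262, -0.0156, 0.0893]
tool_rot: [3.141, -0.21, 0.159]
contact_force: [-0.6, -0.3, 0.3]
opening: 0.0756
grip_force: 0.0
```

```bash
python3 - <<'E'
from h import *
c=get_calibration("wrist"); im,dp=read_camera("wrist"); cv2.imwrite("pics/w3.png",im); np.save("pics/w3.npy",dp)
import pickle; pickle.dump(c,open("w3.pkl","wb"))
s=robot.observe(); print(s["time"],s["tool_pos"],s["tool_rot"],s["qpos"])
R=Ro.from_euler("xyz",s["tool_rot"]); print(R.as_matrix().round(3))
yw=np.radians(9.1); t=np.array([.4257+.003*np.cos(yw),-.0166+.003*np.sin(yw),.0058])
RT=down(9.1)*Ro.from_euler("y",12,degrees=True); print(RT.as_matrix().round(3))
print(R.inv().apply(t-s["tool_pos"])/.025,(R.inv()*RT).as_rotvec()/(np.pi/2)); 
E
```

```text
12.85 [ 0.42637936 -0.01555392  0.08922419] [ 3.14112123 -0.21060466  0.15985527] [-0.28479099  0.26284205  2.13767154  0.17018344  0.55674214  0.98991127]
[[ 0.965  0.159  0.206]
 [ 0.156 -0.987  0.033]
 [ 0.209  0.    -0.978]]
[[ 0.966  0.158  0.205]
 [ 0.155 -0.987  0.033]
 [ 0.208  0.    -0.978]]
[-0.61299705  0.03556076  3.28133872] [ 0.00016337 -0.00074191  0.00064133]
```

View pics/w3.png

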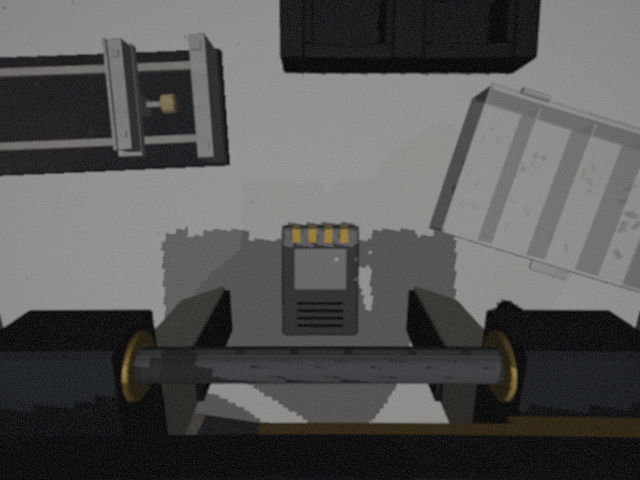

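The pack is at (283–357, 224–335), label up with its contacts facing away from the robot, centred between the fingers. Next I descend and grip its sides.

Emit:
send_rows(
  plan=[
    [[-0.3,0.036,0.5],[0,0,0]],
    [[-0.313,0,0.8],[0,0,0]],
    [[0,0,0.8],[0,0,0]],
    [[0,0,0.6],[0,0,0]],
    [[0,0,0.4],[0,0,0]],
    [[0,0,0.18],[0,0,0]],
    [[0,0,0],[0,0,0]],
    [[0,0,0],[0,0,0]],
    [[0,0,0],[0,0,0]],
    [[0,0,0],[0,0,0]],
  ],
)

```text
time: 14.1
tool_pos: [0.4278, -0.0159, 0.0056]
tool_rot: [3.141, -0.211, 0.16]
contact_force: [-0.1, -0.8, 0.4]
opening: 0.0758
grip_force: 0.0
```

Emit:
send_rows(
  plan=[
    [[0,0,0],[0,0,0]],
    [[0,0,0],[0,0,0]],
    [[0,0,0],[0,0,0]],
    [[0,0,0],[0,0,0]],
    [[0,0,0],[0,0,0]],
    [[0,0,0],[0,0,0]],
    [[0,0,0],[0,0,0]],
    [[0,0,0],[0,0,0]],
    [[0,0,0],[0,0,0]],
    [[0,0,0],[0,0,0]],
  ],
  gripper=-1,
  force=60,
)

```text
time: 15.35
tool_pos: [0.4276, -0.0159, 0.0053]
tool_rot: [-3.141, -0.21, 0.16]
contact_force: [-0.5, -0.8, 0.2]
opening: 0.0454
grip_force: 60.0
```

```bash
python3 - <<'E'
from h import *
s=robot.observe(); print(s["time"],s["tool_pos"],s["tool_rot"],s["opening"],s["contact_force"])
p,R=tool()
# pack in tool frame (level on desk): keep
y=np.radians(9.1); Rp=Ro.from_euler("z",9.1,degrees=True); pp=np.array([.4257,-.0166,0])
a=Ro.as_matrix(R)[:,1]; print("tool y heading",np.degrees(np.arctan2(-a[0]*-1,-a[1])))
rel_p=R.inv().apply(pp-p); rel_R=R.inv()*Ro.from_euler("z",s["tool_rot"][2])
np.savez("rel.npz",p=rel_p,q=rel_R.as_quat()); print(rel_p,rel_R.as_euler("xyz",degrees=True))
E
```

```text
15.35 [ 0.42759741 -0.01585874  0.00529959] [-3.14149803 -0.21049347  0.15962603] 0.04543689760545969 [-0.46518635 -0.77770381  0.23092222]
tool y heading 9.147030394914887
[-0.00305448  0.0004307   0.00476655] [ 1.79994456e+02 -1.20603875e+01  1.15836225e-03]
```

```bash
python3 - <<'E'
from h import *; import pickle
c=pickle.load(open("w3.pkl","rb"));im=cv2.imread("pics/w3.png");dp=np.load("pics/w3.npy")
X,uv=cloud(c,dp,(260,200,380,345)); k=(X[:,2]>.020)&(X[:,2]<.029)
print(k.sum(),np.median(X[k,2])); r=cv2.minAreaRect((X[k][:,:2]*1000).astype(np.float32)); print(r)
y=np.radians(9.1);a=np.array([np.cos(y),np.sin(y)]);b=np.array([-a[1],a[0]])
D=X[k][:,:2]-[.4255,-.0153]; print("along",np.percentile(D@a*1000,[.5,99.5]),"across",np.percentile(D@b*1000,[.5,99.5]))
print("desk",np.median(X[X[:,2]<.012,2]))
c=pickle.load(open("w2.pkl","rb"));dp=np.load("pics/w2.npy");X,uv=cloud(c,dp,(260,195,390,285)); k=(X[:,2]>.0255)&(X[:,2]<.033)
im=cv2.imread("pics/w2.png");B=im[uv[:,1],uv[:,0]].max(1)>62;k&=B
D=X[k][:,:2]-[.6255,.0009]; print("w2 along",np.percentile(D@a*1000,[.5,99.5]),"across",np.percentile(D@b*1000,[.5,99.5]))
E
```

```text
8332 0.024289089645800857
((425.3996276855469, -16.761266708374023), (66.52542114257812, 46.19518280029297), 9.160313606262207)
along [-32.68811229  32.37748064] across [-24.09095752  21.11638649]
desk 0.0002380574176892858
w2 along [-32.38687939  31.58638536] across [-22.7813354   20.71565944]
```

```bash
cat >> h.py <<'E'
O=np.array([.4762,.3928,0]); YAW=23.0
def pose(th,Cx,Cz,back=0,psi=YAW,lat=0):
    """TCP pose for pack pitch th (deg, contact end down), front top corner at cradle (Cx,Cz) mm, backed off along own length"""
    t=np.radians(th); e=np.array([np.cos(t),0,-np.sin(t)]); n=np.array([np.sin(t),0,np.cos(t)])
    P0=np.array([Cx,lat,Cz])-24*n-(33+back)*e
    Rc=Ro.from_euler("z",psi,degrees=True); Rp=Rc*Ro.from_euler("y",th,degrees=True)
    z=np.load("rel.npz"); rR=Ro.from_euler("xyz",[180,-12.06,0],degrees=True); rp=np.array([-.0031,0,.0048])
    Rt=Rp*rR.inv(); return O+Rc.apply(P0/1000)-Rt.apply(rp), Rt
def packnow():
    p,R=tool(); rR=Ro.from_euler("xyz",[180,-12.06,0],degrees=True); Rp=R*rR; Pw=p+R.apply([-.0031,0,.0048])
    Rc=Ro.from_euler("z",YAW,degrees=True); Rl=Rc.inv()*Rp; l=Rc.inv().apply(Pw-O)*1000
    return l, Rl.as_euler("xyz",degrees=True), l+Rl.apply([33,0,24])
E
python3 - <<'E'
from h import *
p,R=tool(); print(packnow())
p2,R2=rows(p+[0,0,.09],R,4)
T,RT=pose(37.5,29,41.8,50); print("target",T,RT.as_euler("xyz"))
rows(T,RT,16,p2,R2)
E
```

```text
(array([-2.06384135e+02, -3.56695602e+02, -4.21810711e-02]), array([ 5.30189711e-03, -3.87570469e-04, -1.38529696e+01]), array([-174.34468386, -364.59894829,   23.95804205]))
[[0.188, -0.0, -0.88], [0.0, 0.0, 0.0]]
[[0.188, -0.0, -0.88], [0.0, 0.0, 0.0]]
[[0.188, -0.0, -0.88], [0.0, 0.0, 0.0]]
[[0.188, -0.0, -0.88], [0.0, 0.0, 0.0]]
target [0.43330698 0.37459299 0.07628964] [-3.14159265  0.44401176  0.40142573]
[[0.156, -0.961, 0.082], [-0.001, -0.026, -0.01]]
[[0.173, -0.959, 0.074], [-0.001, -0.026, -0.01]]
[[0.191, -0.956, 0.064], [-0.001, -0.026, -0.01]]
[[0.208, -0.953, 0.055], [-0.001, -0.026, -0.01]]
[[0.224, -0.95, 0.044], [-0.001, -0.026, -0.01]]
[[0.24, -0.947, 0.033], [-0.001, -0.026, -0.01]]
[[0.256, -0.943, 0.021], [-0.001, -0.026, -0.01]]
[[0.271, -0.939, 0.009], [-0.001, -0.026, -0.01]]
[[0.285, -0.935, -0.004], [-0.001, -0.026, -0.01]]
[[0.299, -0.93, -0.018], [-0.001, -0.026, -0.01]]
[[0.312, -0.926, -0.032], [-0.001, -0.026, -0.01]]
[[0.325, -0.921, -0.047], [-0.001, -0.026, -0.01]]
[[0.337, -0.915, -0.062], [-0.001, -0.026, -0.01]]
[[0.348, -0.91, -0.077], [-0.001, -0.026, -0.01]]
[[0.358, -0.905, -0.093], [-0.001, -0.026, -0.01]]
[[0.368, -0.899, -0.11], [-0.001, -0.026, -0.01]]
```

Emit:
send_rows(
  plan=[
    [[0.2,0,-0.98],[0,0,0]],
    [[0.2,0,-0.98],[0,0,0]],
    [[0.2,0,-0.98],[0,0,0]],
    [[0.2,0,-0.98],[0,0,0]],
    [[0.156,-0.96,0.08],[0,-0.026,-0.01]],
    [[0.173,-0.96,0.07],[0,-0.026,-0.01]],
    [[0.19,-0.956,0.064],[0,-0.026,-0.01]],
    [[0.21,-0.953,0.055],[0,-0.026,-0.01]],
    [[0.224,-0.95,0.044],[0,-0.026,-0.01]],
    [[0.24,-0.947,0.033],[0,-0.026,-0.01]],
  ],
)

```text
time: 16.6
tool_pos: [0.4281, 0.1312, 0.0986]
tool_rot: [3.133, 0.037, 0.254]
contact_force: [0.8, 0.3, -3.1]
opening: 0.0453
grip_force: 60.0
```

Emit:
send_rows(
  plan=[
    [[0.256,-0.943,0.02],[0,-0.026,-0.01]],
    [[0.27,-0.94,0.01],[0,-0.026,-0.01]],
    [[0.285,-0.935,0],[0,-0.026,-0.01]],
    [[0.3,-0.93,-0.018],[0,-0.026,-0.01]],
    [[0.31,-0.926,-0.03],[0,-0.026,-0.01]],
    [[0.325,-0.92,-0.047],[0,-0.026,-0.01]],
    [[0.337,-0.915,-0.06],[0,-0.026,-0.01]],
    [[0.35,-0.91,-0.077],[0,-0.026,-0.01]],
    [[0.36,-0.905,-0.093],[0,-0.026,-0.01]],
    [[0.37,-0.9,-0.11],[0,-0.026,-0.01]],
  ],
)

```text
time: 17.85
tool_pos: [0.4308, 0.3753, 0.0904]
tool_rot: [-3.11, 0.445, 0.419]
contact_force: [0.1, 0.6, -2.9]
opening: 0.0454
grip_force: 60.0
```

```bash
python3 - <<'E'
from h import *; import pickle
im,dp=read_camera("side"); cv2.imwrite("pics/s4.png",im); np.save("pics/s4.npy",dp)
s=robot.observe(); print(s["time"],s["tool_pos"],s["tool_rot"],s["qpos"],s["opening"]); print(packnow())
T,RT=pose(37.5,29,41.8,50); print(T); rows(T,RT,1)
c=cv2.resize(im[150:240,170:320],None,fx=5.3,fy=5.3,interpolation=cv2.INTER_CUBIC);cv2.imwrite("pics/s4c.png",c)
E
```

```text
17.9 [0.43050513 0.37814236 0.08954709] [-3.10734385  0.44535094  0.42190294] [0.53949474 0.81530479 1.16422408 0.08465447 1.60097501 1.67981539] 0.04539245731725142
(array([-52.6560226 ,   4.42670539,  86.55322391]), array([ 2.23436712, 37.56873578,  1.69043076]), array([-11.86764535,   4.69435824,  85.44117928]))
[0.43330698 0.37459299 0.07628964]
[[0.268, 0.191, 0.453], [-0.016, 0.001, 0.012]]
```

View pics/s4c.png

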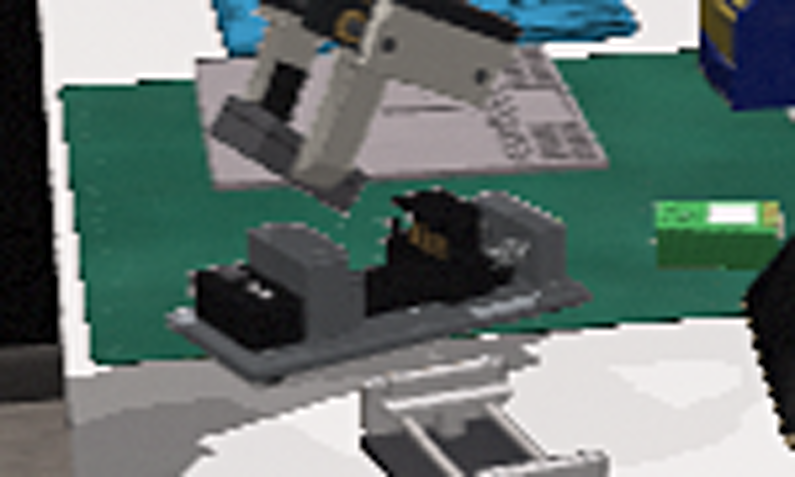

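The side crop shows the pack (at about 290,150) tilted, contact end down towards the black block (at about 430,240), clear above the cradle. I'll trim the pose.

Emit:
send_rows(
  plan=[
    [[0.09,0.064,0.15],[-0.005,0,0.004]],
    [[0.09,0.064,0.15],[-0.005,0,0.004]],
    [[0.09,0.064,0.15],[-0.006,0.001,0.004]],
    [[0,0,0],[0,0,0]],
    [[0,0,0],[0,0,0]],
    [[0,0,0],[0,0,0]],
    [[0,0,0],[0,0,0]],
    [[0,0,0],[0,0,0]],
    [[0,0,0],[0,0,0]],
    [[0,0,0],[0,0,0]],
  ],
)

```text
time: 19.15
tool_pos: [0.4341, 0.371, 0.078]
tool_rot: [3.139, 0.441, 0.398]
contact_force: [-0.1, 1.4, -3.0]
opening: 0.0458
grip_force: 60.0
```

```bash
python3 - <<'E'
from h import *
s=robot.observe(); print(s["time"],s["contact_force"]); print(packnow())
T,RT=pose(37.5,29,41.8,50); rows(T,RT,1)
p,R=rows(*pose(37.5,29,41.8,2),1,*pose(37.5,29,41.8,50))
print("press +x 1mm:");rows(p+Ro.from_euler("z",YAW,degrees=True).apply([.001,0,0]),R,1,p,R)
E
```

```text
19.15 [-0.12251085  1.39338276 -3.00528109]
(array([-52.13187306,  -3.60980016,  74.93921529]), array([-0.14057855, 37.34236484, -0.24737489]), array([-11.33837762,  -3.72704153,  74.00274086]))
[[0.053, -0.145, 0.049], [0.0, -0.002, -0.002]]
[[1.878, -0.0, 0.401], [0.0, 0.0, 0.0]]
press +x 1mm:
[[0.036, 0.0, -0.017], [0.0, 0.0, 0.0]]
```

Emit:
send_rows(
  plan=[
    [[0.027,-0.073,0.025],[0,-0.001,-0.001]],
    [[0.026,-0.072,0.024],[0,-0.001,-0.001]],
    [[0.18,0,0.04],[0,0,0]],
    [[0.18,0,0.04],[0,0,0]],
    [[0.18,0,0.04],[0,0,0]],
    [[0.18,0,0.04],[0,0,0]],
    [[0.18,0,0.04],[0,0,0]],
    [[0,0,0],[0,0,0]],
    [[0,0,0],[0,0,0]],
    [[0,0,0],[0,0,0]],
  ],
)

```text
time: 20.4
tool_pos: [0.45, 0.3817, 0.0623]
tool_rot: [3.141, 0.444, 0.401]
contact_force: [0.4, -0.1, -2.2]
opening: 0.0452
grip_force: 60.0
```

```bash
python3 - <<'E'
from h import *
s=robot.observe(); print(s["time"],s["contact_force"]); print(packnow())
rows(*pose(37.5,29,41.8,2),1)
E
```

```text
20.4 [ 0.40254955 -0.06093431 -2.20478324]
(array([-3.33288560e+01, -6.72180625e-03,  5.92604554e+01]), array([-4.35649653e-02,  3.75137275e+01, -2.46388329e-02]), array([ 7.46182598e+00, -6.01452372e-03,  5.82020299e+01]))
[[0.982, -0.001, 0.206], [0.0, 0.0, -0.0]]
```

Emit:
send_rows(
  plan=[
    [[0.16,0,0.034],[0,0,0]],
    [[0.16,0,0.034],[0,0,0]],
    [[0.16,0,0.034],[0,0,0]],
    [[0.16,0,0.034],[0,0,0]],
    [[0.16,0,0.034],[0,0,0]],
    [[0.18,0,0.036],[0,0,0]],
    [[0,0,0],[0,0,0]],
    [[0,0,0],[0,0,0]],
    [[0,0,0],[0,0,0]],
    [[0,0,0],[0,0,0]],
  ],
)

```text
time: 21.65
tool_pos: [0.4684, 0.3895, 0.0471]
tool_rot: [3.141, 0.444, 0.401]
contact_force: [0.7, 0.0, -2.1]
opening: 0.0459
grip_force: 60.0
```

```bash
python3 - <<'E'
from h import *
s=robot.observe(); print(s["time"],s["contact_force"]); print(packnow())
rows(*pose(37.5,29+11,42),1)
im,dp=read_camera("side")
c=cv2.resize(im[150:240,170:320],None,fx=5.3,fy=5.3,interpolation=cv2.INTER_CUBIC);cv2.imwrite("pics/s5c.png",c)
E
```

```text
21.65 [ 0.6929314   0.02786404 -2.14948195]
(array([-1.33951263e+01, -1.81908752e-02,  4.40591900e+01]), array([-4.40211807e-02,  3.75134179e+01, -2.88962064e-02]), array([ 2.73955613e+01, -2.03234557e-02,  4.30009847e+01]))
[[0.473, -0.001, -0.18], [0.0, 0.0, -0.0]]
```

View pics/s5c.png

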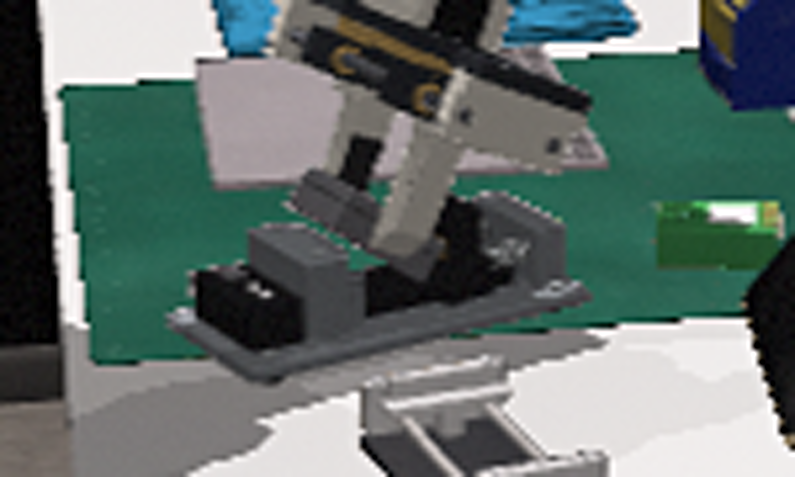

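The front of the pack is now under the hood at about (430,265) with no contact force. Next I press the block back.

Emit:
send_rows(
  plan=[
    [[0.06,0,-0.022],[0,0,0]],
    [[0.06,0,-0.022],[0,0,0]],
    [[0.06,0,-0.022],[0,0,0]],
    [[0.06,0,-0.022],[0,0,0]],
    [[0.06,0,-0.022],[0,0,0]],
    [[0.06,0,-0.022],[0,0,0]],
    [[0.06,0,-0.022],[0,0,0]],
    [[0.06,0,-0.022],[0,0,0]],
    [[0,0,0],[0,0,0]],
    [[0,0,0],[0,0,0]],
  ],
)

```text
time: 22.95
tool_pos: [0.478, 0.3936, 0.0464]
tool_rot: [3.14, 0.451, 0.401]
contact_force: [-8.7, -3.9, 3.4]
opening: 0.0454
grip_force: 60.0
```

```bash
python3 - <<'E'
from h import *
s=robot.observe(); print(s["time"],s["contact_force"],s["torque"]); print(packnow())
rows(*pose(37.5,29+14.5,42.2),1)
E
```

```text
22.95 [-8.65956523 -3.94793933  3.3644669 ] [-0.66900342  1.30453045  0.02916007]
(array([-2.93443092e+00, -1.44659949e-02,  4.34672449e+01]), array([-7.82178398e-02,  3.78800110e+01, -1.84675546e-02]), array([3.78486461e+01, 5.15262189e-03, 4.21480617e+01]))
[[0.206, -0.0, -0.091], [0.001, 0.004, -0.0]]
```

Emit:
send_rows(
  plan=[
    [[0.05,0,-0.02],[0,0.001,0]],
    [[0.05,0,-0.02],[0,0.001,0]],
    [[0.05,0,-0.02],[0,0.001,0]],
    [[0.05,0,-0.02],[0,0.001,0]],
    [[0.03,0,-0.01],[0,0,0]],
    [[0,0,0],[0,0,0]],
    [[0,0,0],[0,0,0]],
    [[0,0,0],[0,0,0]],
    [[0,0,0],[0,0,0]],
    [[0,0,0],[0,0,0]],
  ],
)

```text
time: 24.2
tool_pos: [0.4831, 0.3957, 0.0463]
tool_rot: [3.14, 0.446, 0.402]
contact_force: [-9.7, -6.0, 4.6]
opening: 0.0457
grip_force: 60.0
```

```bash
python3 - <<'E'
from h import *
s=robot.observe(); print(s["time"],s["contact_force"],s["torque"]); print(packnow())
rows(*pose(37.5,29+14.5,42.2),1)
im,dp=read_camera("side");cv2.imwrite("pics/s6.png",im)
c=cv2.resize(im[170:225,225:305],None,fx=8,fy=8,interpolation=cv2.INTER_CUBIC);cv2.imwrite("pics/s6c.png",c)
E
```

```text
24.2 [-9.72078234 -6.02987097  4.59346662] [-0.8742302   1.67029551  0.05043062]
(array([ 2.66685401e+00, -1.83568693e-02,  4.32648719e+01]), array([-8.88778150e-02,  3.76059373e+01, -1.50507912e-02]), array([4.34557707e+01, 8.15749719e-03, 4.21407833e+01]))
[[0.001, -0.0, -0.0], [0.001, 0.001, 0.0]]
```

View pics/s6c.png

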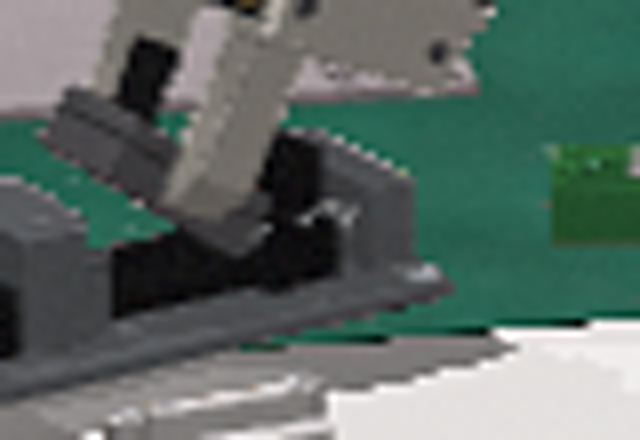

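The side crop shows the pack pressing the block back, with its front corner at about (255,245) under the hood and its tail above the lip. The 11.4 N force fits a travel of about 14 mm. Now I swing the tail down in stages.

```bash
cat >> h.py <<'E'
def swing(th0,th1,n,Cx,cl):
    a=tool()
    for th in np.linspace(th0,th1,n+1)[1:]:
        T=pose(th,Cx,22+cl+24*np.cos(np.radians(th))); rows(*T,1,*a); a=T
E
python3 - <<'E'
from h import *
swing(37.5,17.5,8,44.2,1.3)
E
```

```text
[[0.036, -0.0, 0.018], [0.001, 0.029, 0.0]]
[[0.013, 0.0, 0.038], [-0.0, 0.028, 0.0]]
[[0.014, -0.0, 0.039], [-0.0, 0.028, 0.0]]
[[0.016, 0.0, 0.04], [0.0, 0.028, 0.0]]
[[0.017, -0.0, 0.041], [0.0, 0.028, -0.0]]
[[0.018, 0.0, 0.043], [0.0, 0.028, -0.0]]
[[0.019, -0.0, 0.044], [0.0, 0.028, -0.0]]
[[0.02, 0.0, 0.046], [0.0, 0.028, 0.0]]
```

Emit:
send_rows(
  plan=[
    [[0.036,0,0.018],[0,0.029,0]],
    [[0.013,0,0.038],[0,0.028,0]],
    [[0.014,0,0.039],[0,0.028,0]],
    [[0.016,0,0.04],[0,0.028,0]],
    [[0.017,0,0.041],[0,0.028,0]],
    [[0.018,0,0.043],[0,0.028,0]],
    [[0.019,0,0.044],[0,0.028,0]],
    [[0.02,0,0.046],[0,0.028,0]],
    [[0,0,0],[0,0,0]],
    [[0,0,0],[0,0,0]],
  ],
)

```text
time: 25.5
tool_pos: [0.4809, 0.3949, 0.0362]
tool_rot: [3.14, 0.1, 0.402]
contact_force: [-18.5, -7.8, 7.8]
opening: 0.0457
grip_force: 60.0
```

```bash
python3 - <<'E'
from h import *
s=robot.observe(); print(s["time"],s["contact_force"],s["torque"]); print(packnow())
swing(17.5,0,7,44.2,1.0)
im,dp=read_camera("side");cv2.imwrite("pics/s7.png",im)
c=cv2.resize(im[170:225,205:285],None,fx=8,fy=8,interpolation=cv2.INTER_CUBIC);cv2.imwrite("pics/s7c.png",c)
E
```

```text
25.5 [-18.5073546   -7.83850435   7.7875573 ] [-1.40391995  3.26763709  0.01519688]
(array([ 1.58886616,  0.09312176, 31.72500926]), array([-1.13101131e-01,  1.78086849e+01,  9.29726863e-03]), array([40.34773513,  0.14678674, 44.48225019]))
[[0.171, 0.004, -0.017], [0.001, 0.031, 0.0]]
[[0.021, 0.0, 0.049], [-0.0, 0.028, -0.0]]
[[0.022, -0.0, 0.051], [0.0, 0.028, 0.0]]
[[0.022, 0.0, 0.053], [0.0, 0.028, -0.0]]
[[0.022, -0.0, 0.055], [0.0, 0.028, -0.0]]
[[0.022, -0.0, 0.056], [0.0, 0.028, 0.0]]
[[0.022, 0.0, 0.058], [-0.0, 0.028, -0.0]]
```

View pics/s7c.png

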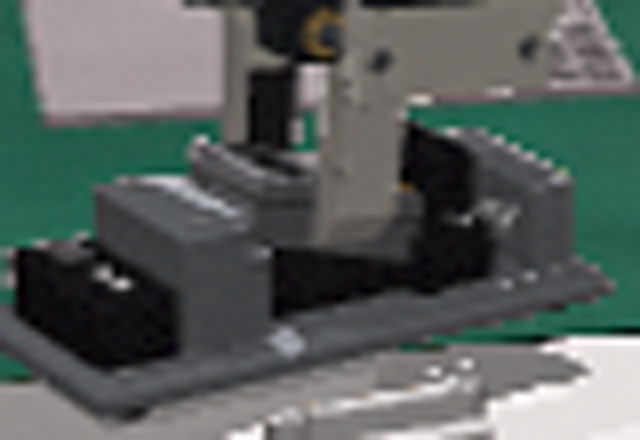

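The tail is now near lip height at about (215,165), but the force reads 20 N. I'll measure the hood travel and the true pack pitch from depth.

```bash
python3 - <<'E'
from h import *
Rc=Ro.from_euler("z",YAW,degrees=True)
c=get_calibration("wrist"); im,dp=read_camera("wrist"); cv2.imwrite("pics/w8.png",im)
s=robot.observe(); print(s["time"],s["contact_force"],packnow()[2])
X,uv=cloud(c,dp,(0,0,640,480)); l=Rc.inv().apply(X-O)*1000
k=(abs(l[:,1])<40)&(l[:,0]>-100)&(l[:,0]<100)
def slab(z0,z1,x0,x1,w=20):
    q=k&(l[:,2]>z0)&(l[:,2]<z1)&(l[:,0]>x0)&(l[:,0]<x1)&(abs(l[:,1])<w); return l[q],uv[q]
for a in((55,59.5,5,72,22),(42,46,68,95,30),(49,54,-65,-20,30)):
    P,_=slab(*a)
    if len(P)>10: print(a,len(P),np.percentile(P,[1,50,99],axis=0).round(1).tolist())
P,u=slab(46,90,-45,30,20)
h,xe=np.histogram(P[:,0],np.arange(-45,31,5)); print(h)
for i in range(len(h)):
    q=(P[:,0]>=xe[i])&(P[:,0]<xe[i+1])
    if q.sum()>10: print(xe[i],np.median(P[q,2]).round(1),np.percentile(P[q,1],[2,98]).round(1))
# side depth: pack bits
c=get_calibration("side"); im,dp=read_camera("side"); X,uv=cloud(c,dp,(205,165,285,225)); l2=Rc.inv().apply(X-O)*1000
q=(l2[:,1]>-27)&(l2[:,1]<-20)&(l2[:,0]>-40)&(l2[:,0]<50); P=l2[q]
for x in range(-40,50,5):
    w=(P[:,0]>=x)&(P[:,0]<x+5)
    if w.sum()>3: print("side",x,w.sum(),P[w,2].min().round(1),P[w,2].max().round(1))
q=(l2[:,2]>54)&(l2[:,2]<60)&(l2[:,0]>5)&(l2[:,0]<70)&(abs(l2[:,1])<24); print("hood side",np.percentile(l2[q],[2,50,98],axis=0).round(1).tolist() if q.sum() else 0)
E
```

```text
25.6 [-18.1784799   -8.14124719   8.17032549] [40.35228101  0.1373592  44.4710702 ]
(55, 59.5, 5, 72, 22) 10563 [[5.4, -20.4, 55.1], [44.4, -0.1, 57.2], [59.4, 20.4, 58.7]]
(42, 46, 68, 95, 30) 9640 [[73.8, -29.4, 42.4], [83.1, -0.0, 44.2], [91.5, 29.4, 45.6]]
(49, 54, -65, -20, 30) 2195 [[-43.1, -29.5, 49.8], [-38.2, 1.1, 52.2], [-32.2, 29.5, 53.4]]
[ 461  778   78    0  543 1300  758    0    0  840 1382 1363 1406 1408
  269]
-45 52.2 [-19.3  19.4]
-40 52.3 [-19.1  19.3]
-35 52.6 [-18.2  19.5]
-25 64.0 [-19.4  19. ]
-20 63.3 [-19.   19.3]
-15 62.1 [-19.2  19.1]
0 56.4 [-19.2  19.3]
5 55.4 [-19.2  19.2]
10 53.7 [-19.   19.2]
15 52.1 [-19.2  19.4]
20 50.5 [-19.2  19.1]
25 50.0 [-18.8  18.9]
side -30 7 39.9 59.7
side -25 14 12.1 113.4
side -20 22 10.3 126.2
side -15 15 12.6 60.5
side -10 25 9.6 58.3
side -5 12 10.0 131.3
side 0 13 8.8 93.0
side 5 9 11.0 34.3
side 10 7 8.9 32.9
side 15 12 9.7 34.3
side 20 9 9.5 35.2
side 25 11 11.5 41.0
side 30 18 9.2 56.0
side 35 9 13.9 52.8
side 40 9 9.8 54.8
side 45 8 11.1 53.0
hood side [[5.4, -23.7, 54.1], [46.7, -10.4, 56.0], [58.5, 21.9, 58.2]]
```

Hood rear edge at 59.4 mm, so travel is about 11 mm. The pack top slopes 17.7°, so it hasn't slipped, and its lower front corner is rubbing on the deck at z≈21.6. I'll raise it 2 mm and push a little further in.

Emit:
send_rows(
  plan=[
    [[0,0,-0.04],[0,0,0]],
    [[0,0,-0.04],[0,0,0]],
    [[0.035,0,-0.004],[0,0,0]],
    [[0.035,0,-0.004],[0,0,0]],
    [[0.035,0,-0.004],[0,0,0]],
    [[0.03,0,0],[0,0,0]],
    [[0,0,0],[0,0,0]],
    [[0,0,0],[0,0,0]],
    [[0,0,0],[0,0,0]],
    [[0,0,0],[0,0,0]],
  ],
)

```text
time: 26.9
tool_pos: [0.4848, 0.3965, 0.0365]
tool_rot: [3.14, 0.1, 0.402]
contact_force: [-13.7, -5.8, -3.0]
opening: 0.0455
grip_force: 60.0
```

```bash
python3 - <<'E'
from h import *
s=robot.observe(); print(s["time"],s["contact_force"],s["torque"]); print(packnow())
Rc=Ro.from_euler("z",YAW,degrees=True)
c=get_calibration("side"); im,dp=read_camera("side"); X,uv=cloud(c,dp,(205,140,300,225)); l2=Rc.inv().apply(X-O)*1000
q=(l2[:,1]>-48)&(l2[:,1]<-28)
for z in range(15,75,5):
    w=q&(l2[:,2]>=z)&(l2[:,2]<z+5); print(z,w.sum(),np.sort(l2[w,0]).round(0)[::max(1,w.sum()//14)])
E
```

```text
26.9 [-13.74460456  -5.82008306  -2.97838788] [-0.93531296  2.37989476  0.00481067]
(array([5.81137672e+00, 3.32233582e-03, 3.20206619e+01]), array([-1.11736635e-01,  1.77734980e+01, -2.35990134e-03]), array([44.56241425,  0.04853036, 44.80170442]))
15 70 [-90. -82. -76. -68. -58. -54. -45. -39. -29.  38.  46.  54.  74.  89.]
20 62 [-89. -84. -78. -72. -68. -62. -53. -43. -36.  35.  49.  57.  73.  78.
  86. 162.]
25 73 [-89. -84. -74. -67. -60. -51. -41. -37. -29.  39.  46.  59.  74.  81.
  89.]
30 65 [-90. -82. -77. -71. -64. -56. -49. -39. -32.  27.  40.  46.  58.  73.
  79.  86.  90.]
35 44 [-83. -66. -56. -51. -47. -41. -35. -25.   7.  17.  36.  71.  74.  83.
  87.]
40 52 [-58. -55. -53. -47. -43. -39. -36. -33.  -9.   1.   3.   9.  21.  72.
  77.  78.  83.  90.]
45 32 [-56. -53. -50. -48. -45. -45. -38. -36.  -1.   0.   1.   2.   6.   9.
  14.  19.]
50 26 [-56. -54. -53. -49. -47. -45. -42. -41. -39. -35.  -4.  -3.  -1.   1.
   2.   4.   5.   9.  11.  12.  13.  13.  18.  20.  20.  21.]
55 18 [-23.  -1.  -1.   0.   3.   3.   3.   4.   4.   8.   8.  10.  13.  13.
  18.  19.  22.  25.]
60 21 [-20.  -0.  -0.  -0.   1.   1.   1.   4.   4.   5.   5.   9.   9.  11.
  12.  14.  17.  18.  18.  19.  23.]
65 16 [-0.  1.  1.  2.  3.  3.  4.  5.  6. 11. 13. 13. 18. 20. 20. 21.]
70 17 [ 0.  1.  1.  2.  3.  4.  5. 10. 10. 11. 14. 17. 17. 18. 20. 21. 22.]
```

Force is 15 N with about 15 mm of travel, and the deck rub is gone. I'll continue in smaller steps.

```bash
python3 - <<'E'
from h import *
swing(17.77,9,4,44.6,1.5)
E
```

```text
[[0.013, 0.001, -0.021], [0.001, 0.024, 0.0]]
[[0.018, -0.0, 0.043], [0.0, 0.024, -0.0]]
[[0.019, 0.0, 0.044], [-0.0, 0.024, 0.0]]
[[0.019, 0.0, 0.046], [0.0, 0.024, -0.0]]
```

Emit:
send_rows(
  plan=[
    [[0.02,0,-0.03],[0,0.024,0]],
    [[0.025,0,0.035],[0,0.024,0]],
    [[0.025,0,0.04],[0,0.024,0]],
    [[0.025,0,0.045],[0,0.024,0]],
    [[0,0,0],[0,0,0]],
    [[0,0,0],[0,0,0]],
    [[0,0,0],[0,0,0]],
    [[0,0,0],[0,0,0]],
    [[0,0,0],[0,0,0]],
    [[0,0,0],[0,0,0]],
  ],
)

```text
time: 28.2
tool_pos: [0.4866, 0.397, 0.0326]
tool_rot: [3.139, -0.05, 0.402]
contact_force: [-12.0, -3.3, -10.3]
opening: 0.046
grip_force: 60.0
```

```bash
python3 - <<'E'
from h import *
s=robot.observe(); print(s["time"],s["contact_force"],s["torque"]); l,e,C=packnow(); print(l,e,C)
R=Ro.from_euler("xyz",e,degrees=True); print("B",l+R.apply([33,0,0]),"tail bottom",l+R.apply([-33,0,0]),"tail top",l+R.apply([-33,0,24]))
swing(e[1],0,5,44.3,.8)
E
```

```text
28.2 [-11.9843735   -3.32374185 -10.33952501] [-0.78183999  2.38480123  0.08145664]
[ 8.34225018 -0.15894463 27.61004874] [-1.33243769e-01  9.20915052e+00 -8.08194786e-04] [44.75782639 -0.10364533 46.01936027]
B [40.91690388 -0.15940412 22.32876709] tail bottom [-24.23240353  -0.15848514  32.8913304 ] tail top [-20.39148101  -0.10272635  56.58192358]
[[-0.001, -0.006, 0.02], [0.001, 0.02, 0.0]]
[[0.016, 0.0, 0.04], [0.0, 0.02, -0.0]]
[[0.016, -0.0, 0.041], [-0.0, 0.02, 0.0]]
[[0.016, 0.0, 0.042], [0.0, 0.02, 0.0]]
[[0.016, -0.0, 0.043], [-0.0, 0.02, -0.0]]
```

Emit:
send_rows(
  plan=[
    [[0,0,0.03],[0,0.02,0]],
    [[0.014,0,0.04],[0,0.02,0]],
    [[0.014,0,0.04],[0,0.02,0]],
    [[0.014,0,0.04],[0,0.02,0]],
    [[0.014,0,0.043],[0,0.02,0]],
    [[0,0,0],[0,0,0]],
    [[0,0,0],[0,0,0]],
    [[0,0,0],[0,0,0]],
    [[0,0,0],[0,0,0]],
    [[0,0,0],[0,0,0]],
  ],
)

```text
time: 29.45
tool_pos: [0.4884, 0.3977, 0.0277]
tool_rot: [3.139, -0.207, 0.402]
contact_force: [-11.1, -2.3, -7.7]
opening: 0.0456
grip_force: 60.0
```

```bash
python3 - <<'E'
from h import *
s=robot.observe(); print(s["time"],s["contact_force"],s["torque"]); l,e,C=packnow(); print(l,e,C)
R=Ro.from_euler("xyz",e,degrees=True); print("B",l+R.apply([33,0,0]),"tail bottom",l+R.apply([-33,0,0]),"tail top",l+R.apply([-33,0,24]))
rows(*pose(0,43.5,46),1)
T=pose(0,43.5,46); rows(*pose(0,34,46),1,*T)
E
```

```text
29.45 [-11.12009627  -2.25189264  -7.68983463] [-0.70484333  2.57935923  0.18785931]
[11.0513295  -0.29767354 22.32543835] [-0.1596816   0.20208893  0.01219988] [44.13575955 -0.22374174 46.20880123]
B [44.05112348 -0.29064695 22.20904372] tail bottom [-21.94846448  -0.30470012  22.44183298] tail top [-21.86382842  -0.23779491  46.44159049]
[[-0.025, -0.011, 0.008], [0.002, 0.002, 0.001]]
[[-0.372, 0.0, -0.079], [0.0, 0.0, 0.0]]
```

Emit:
send_rows(
  plan=[
    [[-0.04,0,-0.008],[0,0,0]],
    [[-0.04,0,-0.008],[0,0,0]],
    [[-0.04,0,-0.008],[0,0,0]],
    [[-0.04,0,-0.008],[0,0,0]],
    [[-0.04,0,-0.008],[0,0,0]],
    [[-0.035,0,-0.006],[0,0,0]],
    [[0,0,0],[0,0,0]],
    [[0,0,0],[0,0,0]],
    [[0,0,0],[0,0,0]],
    [[0,0,0],[0,0,0]],
  ],
)

```text
time: 30.7
tool_pos: [0.4839, 0.3957, 0.0281]
tool_rot: [3.139, -0.209, 0.402]
contact_force: [-9.6, -2.0, -8.5]
opening: 0.0453
grip_force: 60.0
```

```bash
python3 - <<'E'
from h import *
s=robot.observe(); print(s["time"],s["contact_force"],s["torque"]); l,e,C=packnow(); print(l,e,C)
Rc=Ro.from_euler("z",YAW,degrees=True)
c=get_calibration("wrist"); im,dp=read_camera("wrist"); X,uv=cloud(c,dp,(0,0,640,480)); l=Rc.inv().apply(X-O)*1000
q=(abs(l[:,1])<18)&(l[:,2]>42)&(l[:,2]<51)
for x in range(-32,32,4):
    w=q&(l[:,0]>=x)&(l[:,0]<x+4); print(x,w.sum(),np.median(l[w,2]).round(1) if w.sum() else "")
E
```

```text
30.7 [-9.59002781 -2.00988888 -8.53366137] [-0.73738239  2.15114267  0.13146406]
[ 6.12257025 -0.37868085 22.72137019] [-0.15062399  0.06874026  0.00762989] [39.15133156 -0.31118937 46.68167845]
-32 275 50.2
-28 537 46.8
-24 869 47.2
-20 901 47.2
-16 48 48.0
-12 0 
-8 0 
-4 313 46.8
0 915 47.1
4 942 47.1
8 949 47.1
12 960 47.2
16 964 47.1
20 966 47.1
24 784 47.0
28 0
```

The pack is level with its top at 47 mm and its tail just short of the lip. I'll release it.

Emit:
send_rows(
  plan=[
    [[-0.006,0,0.02],[0,0,0]],
    [[0,0,0],[0,0,0]],
    [[0,0,0],[0,0,0]],
    [[0,0,0],[0,0,0]],
    [[0,0,0],[0,0,0]],
    [[0,0,0],[0,0,0]],
    [[0,0,0],[0,0,0]],
    [[0,0,0],[0,0,0]],
    [[0,0,0],[0,0,0]],
    [[0,0,0],[0,0,0]],
  ],
  gripper=0.65,
)

```text
time: 32.0
tool_pos: [0.489, 0.3982, 0.0312]
tool_rot: [3.141, -0.223, 0.402]
contact_force: [0.3, 0.0, -0.1]
opening: 0.0756
grip_force: 0.0
```

```bash
cat > chk.py <<'E'
from h import *
s=robot.observe(); print(s["time"],s["tool_pos"],s["contact_force"],s["opening"])
Rc=Ro.from_euler("z",YAW,degrees=True)
c=get_calibration("wrist"); im,dp=read_camera("wrist"); cv2.imwrite("pics/w9.png",im); X,uv=cloud(c,dp,(0,0,640,480)); l=Rc.inv().apply(X-O)*1000
for x in range(-36,62,4):
    w=(abs(l[:,1])<18)&(l[:,2]>42)&(l[:,2]<60)&(l[:,0]>=x)&(l[:,0]<x+4); print(x,w.sum(),np.median(l[w,2]).round(1) if w.sum() else "")
w=(abs(l[:,1])<22)&(l[:,2]>55)&(l[:,2]<59.5)&(l[:,0]>5)&(l[:,0]<72); print("hood x",np.percentile(l[w,0],[1,99]))
w=(abs(l[:,1])<35)&(l[:,2]>44)&(l[:,2]<49)&(l[:,0]>-2)&(l[:,0]<18); print("pack y",np.percentile(l[w,1],[1,99]))
E
python3 chk.py
```

```text
32.0 [0.48904078 0.39819203 0.03119242] [ 0.26479702  0.04839021 -0.08440617] 0.07562748069432772
-36 0 
-32 129 45.9
-28 854 46.5
-24 871 46.5
-20 831 46.5
-16 847 46.4
-12 49 47.4
-8 0 
-4 0 
0 203 46.5
4 904 46.6
8 901 46.6
12 907 46.7
16 915 46.7
20 395 46.6
24 1032 57.2
28 1081 57.2
32 1066 57.2
36 1080 57.4
40 1084 57.4
44 1104 57.5
48 1101 57.4
52 484 56.1
56 0 
60 0 
hood x [24.14354585 53.01600943]
pack y [-23.1371257   21.30299504]
```

The pack is level with its top at 46.5 mm, and the hood travel is about 4 mm, so it is home. I'll lift straight up.

Emit:
send_rows(
  plan=[
    [[0.1,0,-0.45],[0,0,0]],
    [[0.17,0,-0.78],[0,0,0]],
    [[0.17,0,-0.78],[0,0,0]],
    [[0.17,0,-0.78],[0,0,0]],
    [[0.17,0,-0.78],[0,0,0]],
    [[0.17,0,-0.78],[0,0,0]],
    [[0,0,0],[0,0,0]],
    [[0,0,0],[0,0,0]],
    [[0,0,0],[0,0,0]],
    [[0,0,0],[0,0,0]],
  ],
)

```text
time: 33.3
tool_pos: [0.4879, 0.3977, 0.1417]
tool_rot: [3.141, -0.222, 0.402]
contact_force: [-0.1, 0.2, 0.9]
opening: 0.0756
grip_force: 0.0
```

```bash
python3 chk.py | egrep -v "^-?[0-9]+ 0 $"
```

```text
33.3 [0.48792636 0.39771442 0.14170435] [-0.09807327  0.18367917  0.87233316] 0.07556848998590811
-36 190 52.1
-32 465 51.6
-28 311 46.5
-24 304 46.4
-20 305 46.4
-16 312 46.5
-12 330 46.4
-8 302 46.3
-4 318 46.6
0 320 46.6
4 321 46.6
8 322 46.6
12 321 46.7
16 324 46.7
20 217 46.7
24 336 57.2
28 338 57.3
32 375 57.2
36 362 57.5
40 340 57.4
44 342 57.5
48 397 57.4
52 114 56.4
hood x [23.71413479 53.11177969]
pack y [-22.9226626   21.96223892]
```

View pics/w9.png

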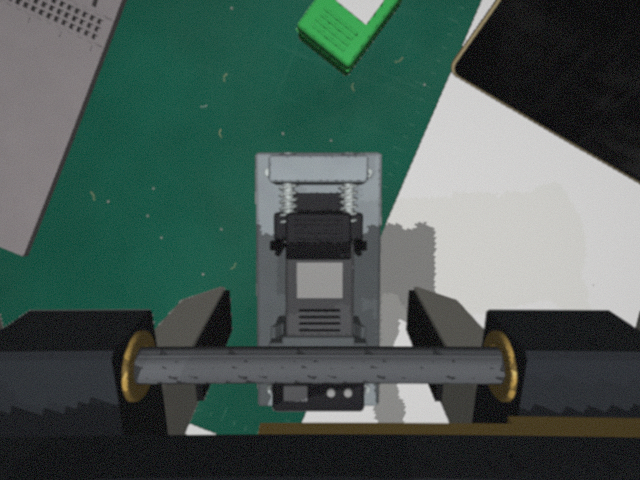

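The pack lies flat, label up, with its contacts under the hood at (318,240) and its tail under the lip at (318,340). The gripper is clear, so I'm handing in.

```bash
python3 -c "
from cell import robot
print(robot.hand_in())"
```

```text
the job is handed in; nothing more can be done
None
```

The wide pack is in the charging cradle, label up and level, with its tail under the lip, its contacts under the hood and the block at about 4 mm travel. I handed the job in at about 33 s, and the hand-in returned no verdict.

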